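Load the multi-tube mixer and hold its locking plunger out

ROBOT

A 7-joint arm with a two-finger parallel gripper is mounted at the origin on a cart in front of the work surface, level with it; the furniture and walls round the work are solid. World frame = base frame: x ahead of the robot, y to its left, z up, the work surface at z = 0. Lengths are in m, angles in rad, forces in N, time in s.
With the tool pointing down it reaches from about 0.4 to 0.85 m from the base axis. Payload 4.5 kg.
Tool frame: the origin (TCP) lies between the finger pads; the fingertips stand 11 mm ahead of it and the grasp point (between the pads) lies 8 mm behind it (r.nose_length is the distance from the TCP to the fingertips, in m); z points along the fingers, y is the line along which they close (so a half turn about z gives the same grasp; the last joint's range is limited). The gripper opens to 88 mm and grips with 3 to 60 N. Pads are 18 mm wide; open, the fingers measure 123 mm over their backs; the gripper's body (75 mm by 187 mm) begins 45 mm behind the grasp point.
Start: joints at [-1.1, 0.689, -0.195, 1.565, 0.157, 0.902, -0.215], TCP at [0.264, 0.566, 0.25] pointing down, gripper open.
Joint ranges: [-3.01, 3.01], [-0.46, 2.08], [-1.47, 1.51], [0.13, 2.56], [-1, 4.14], [0.04, 2.09], [-2.66, 2.66]. Speed limits (rad/s): [2.57, 2.57, 3.14, 3.14, 3.14, 3.14, 3.14].

INTERFACE

Orientations are given as a unit quaternion [x, y, z, w].
In Python, from plant import get_state, snapshot, camera_model, r gives the robot as it stands.
- The arm moves only by the shell command python3 -m inch 'ROWS' [FORCE]. ROWS is text: rows parted by semicolons, each of 7 numbers parted by spaces: the opening, from -1 (shut) to 1 (fully open), then the shift along the tool's x, y, z in m, then the turn, a rotation vector about the tool's x, y, z in rad. A call has 1 to 20 rows; each row shifts and turns the commanded pose from where the row before left it, along the tool's axes as they then stand; what a row does not reach is not made up. A row lasts 1/12 s, in which the tool goes at most 41.7 mm and 7.16 degrees, less where a joint would pass 70% of its speed; a pose out of reach is approached as far as the arm can. A call is refused whole if a number of a shift passes 0.0417 or a number of a turn 0.125, either way. A call with a gripper value outside its range is refused whole. The fingers move at their own pace and stop on an object; FORCE is the grip in N (left out, the last holds). Time passes only in rows, so rows that do not move let the fingers close. It gives the time, the measured TCP pose, the force, the opening and the grip force at its end, in the units of the state.
- get_state(): the state, without advancing time (a new reading comes with each control period).
- snapshot(name): name is "scene" or "top"; returns (picture, depth): 400x640x3 uint8, red, green, blue; 400x640 float32, m along the optical axis (not along the pixel's ray), 0 where there is no reading.
- camera_model(name): a dict with "intrinsics" (3x3 intrinsics, pixels), "view" (4x4, takes a point from world to camera coordinates). Camera axes: x right, y down, z forward; pixel columns grow to the right and rows downward; lengths in m; the calibration is good to about 2 mm. A picture is of the moment at which its call begins. camera_model takes no time and is no camera call.
- r.finish_job(): hands the job in; it is judged then, once.
The state is a dict: "clock": time; "q": joint angles; "qd": joint speeds; "joint_torque": joint torques, N m; "tool_pos": TCP position; "eef_rot": TCP orientation; "contact_force": force on the tool from outside, world axes, zero at the start; "moment": the same for the moment, N m; "opening": opening from 0.0 (shut) to 1.0 (fully open); "finger_force": force on a finger pad.
Only numpy, scipy, OpenCV 4.12 (cv2) and the standard library are available. Lean on these libraries where they do the work, as an engineer would, in place of code of your own. Each camera call takes 0.05 s, during which the arm holds its last target. There are 200 camera calls.

TASK

Load the multi-tube mixer: slide the tube carrier with the front grip along its rails, in under the raised clamp plate, until it is fully home against the back stop. Only then pull the spring-loaded locking plunger on the mixer's right-hand tower fully out, so that the clamp plate sinks onto the tube caps, and finish while still holding the plunger fully out: I shall square the plate by hand before the pin is let into its next hole. Leave the timer, the cotton buds and the petri dish beside the mixer alone.

Things in the scene. Friction and masses are not known exactly. Their poses are not given: they have to be found in the camera images.
- mixer: Multi-tube mixer, fixed: white housing, aluminium platform on top (x -157..83, y +-128 mm, top at z 50) carrying the rest. Origin on the bench under the home carrier's centre; +x = push-in direction, away from the operator; +y = operator's left. Carrier rails along x, inner faces y +-83.5, tops z 64 mm. Two towers 40 x 26 mm at x -30, y +-108, tops z 160; the plunger is on the right one (-y).
- back_stop (a point): Middle of the carrier's back stop on the mixer: midway between the front faces of its two rubber bumpers (20 mm wide, at y +-50 mm, x = +56 mm, z = 56 mm of the mixer's frame).
- carrier: Loose steel tray 110 (x) x 162 (y) mm, lips 12 mm high, with a clipped-in wire rack of 21 capped tubes (101 x 150 mm, cap tops 116 mm above the tray's underside); about 0.75 kg. Origin: centre of its underside, 50 mm above the bench; axes as the mixer's. On plastic glides between the rails, 2 mm play a side, a push of 2 to 6 N. Starts 55 to 80 mm short of home; home = rear lip on the bumpers, origin at mixer x +1 mm.
- carrier_grip (a point): Grasp point of the carrier's front grip, a black upright block 28 (x) x 14 (y) x 60 mm on a flat strap in front of the tray. On its centre line, 12 mm below its top (top 66 mm above the tray's underside, 116 mm above the bench), 122 mm in front (-x) of the carrier's origin. Pinch from above across y, or push on its front; tubes begin 75 mm behind it.
- clamp_plate: Clamp plate 108 (x) x 236 (y) mm with a rubber pad below, on two guide bars in the towers; its top is 20 mm above the pad's underside. Origin: centre of the pad's underside, 186 mm above the bench while the pin holds it (20 mm over the caps). Freed, it sinks by its weight (7 N, damped, 35 mm/s) onto the caps at about 165 mm; with no carrier there, to 158 mm, barring the way.
- plunger (a joint): Sprung index plunger (locking pin) of the clamp plate, sliding along the mixer's y. 0 = at rest, pin in the guide bar's hole; grows as the knob is pulled straight outwards, to the mixer's -y; 0.012 m = fully out, on its stop. The pin frees the plate at about 9 mm. Spring 4 N at rest, 9 N fully out, 1 to 2 N of pin friction; snaps back when let go.
- plunger_knob (a point): Middle of the gripping part of the plunger's black fluted knob (moves with it): cylinder 24 mm across, axis level along the mixer's y, 21 mm long, ending outside in a flange 31 mm across, 5 mm thick. At rest at mixer x -30, y -160, z 135 mm, 40 mm out from the tower's face; free all round. Grip from above across the mixer's x.
- timer: Bystander: cream bench timer with a round black dial, 58 x 71 x 66 mm, to the left of the mixer's front; origin at the centre of its underside. Leave alone.
- cotton_buds: Bystander: clear round tub of cotton buds, 77 mm across, 80 mm high, left of the mixer; origin at the centre of its underside. Leave alone.
- petri_dish: Bystander: clear petri dish with lid, 58 mm across, 15 mm high, lying on the bench right of the mixer's rear; origin at the centre of its underside. Leave alone.

How it is judged:
By the outcome, as a careful person would: the job done as asked, in the order asked, and still so for the second after the job is handed in, while the arm keeps its last pose, push and grip.
It also fails if it takes over 48 s, if anything falls off the work surface, if the arm or the gripper's body presses on something with over 40 N, if the wrist force passes 120 N, or if a joint passes its speed limit or range.

## Working session

There is one attempt and no reset: what is moved stays moved. The work goes in short steps, Python scripts to look and compute and a shell command to move; the robot and the scene stay as the last step left them, time stands still between calls to the robot, and variables do not carry over. Pictures are saved under pics/ and viewed, at most 10 in all, crops included, and the job is handed in when it is done.

```bash
mkdir -p pics; ls; python3 - <<'E'
from plant import get_state, snapshot, camera_model
import cv2,numpy as np
s=get_state();print({k:np.round(v,3) for k,v in s.items()})
for n in("scene","top"):
    p,d=snapshot(n);cv2.imwrite(f"pics/{n}0.png",p[:,:,::-1]);np.save(f"{n}0.npy",d)
    m=camera_model(n);print(n,np.round(m["intrinsics"],1).tolist(),np.round(m["view"],3).tolist())
E
```

```text
pics
{'clock': np.float64(0.0), 'q': array([-1.1  ,  0.69 , -0.195,  1.566,  0.157,  0.903, -0.215]), 'qd': array([-0.   ,  0.001, -0.   ,  0.   ,  0.001, -0.001,  0.002]), 'joint_torque': array([ 0.0000e+00, -5.2758e+01, -1.2670e+00, -1.5343e+01, -5.3000e-02,
        7.0000e-03,  0.0000e+00]), 'tool_pos': array([0.264, 0.566, 0.249]), 'eef_rot': array([ 0.217,  0.976, -0.001, -0.   ]), 'contact_force': array([ 0.635,  0.164, -0.707]), 'moment': array([0.049, 0.036, 0.005]), 'finger_force': np.float64(0.0), 'opening': np.float64(0.998)}
scene [[376.9, 0.0, 316.5], [0.0, 376.9, 195.8], [0.0, 0.0, 1.0]] [[0.914, 0.405, 0.007, -0.581], [0.35, -0.781, -0.517, -0.122], [-0.204, 0.476, -0.856, 1.093], [0.0, 0.0, 0.0, 1.0]]
top [[422.2, 0.0, 324.1], [0.0, 422.2, 203.6], [0.0, 0.0, 1.0]] [[-0.008, -0.999, -0.053, 0.033], [-0.993, 0.014, -0.118, 0.636], [0.119, 0.052, -0.992, 1.009], [0.0, 0.0, 0.0, 1.0]]
```

View pics/scene0.png

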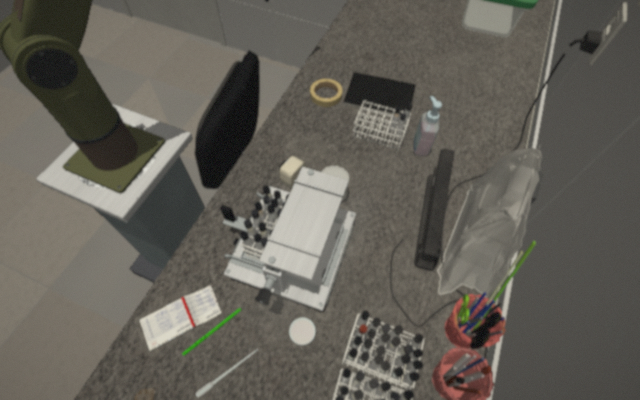

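View pics/top0.png

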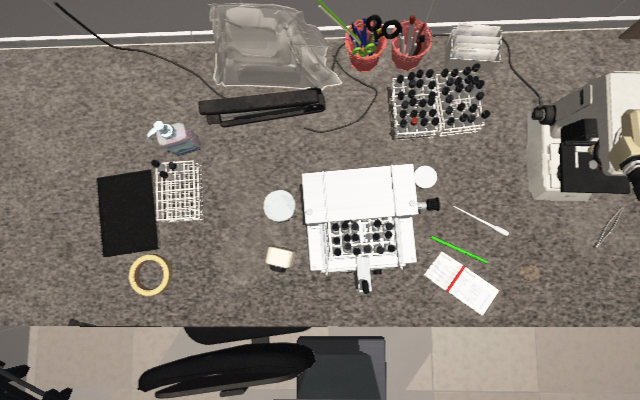

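The scene view shows the mixer around (300,230), with the knob at (267,297) and the grip at (228,213). In the top view the plate spans (303..417, 165..222), the knob is near (431,204) and the grip near (364,280). I'll enlarge the top view and measure.

```bash
cat > h.py <<'E'
import numpy as np,cv2
from plant import camera_model
def ray(n,u,v,z):
    m=camera_model(n);K=m["intrinsics"];V=np.array(m["view"]);R=V[:3,:3];c=-R.T@V[:3,3]
    d=R.T@np.linalg.solve(K,[u,v,1.]);return c+d*(z-c[2])/d[2]
def cloud(n,D):
    m=camera_model(n);K=np.array(m["intrinsics"]);V=np.array(m["view"])
    v,u=np.mgrid[:400,:640];P=np.stack([(u-K[0,2])*D/K[0,0],(v-K[1,2])*D/K[1,1],D],-1)
    return (P-V[:3,3])@V[:3,:3]
def proj(n,p):
    m=camera_model(n);V=np.array(m["view"]);c=V[:3,:3]@p+V[:3,3];q=np.array(m["intrinsics"])@c;return q[:2]/q[2]
E
python3 - <<'E'
from h import *
im=cv2.imread("pics/top0.png");D=np.load("top0.npy")
cv2.imwrite("pics/crop0.png",cv2.resize(im[155:305,290:450],None,fx=4.9,fy=4,interpolation=cv2.INTER_CUBIC)[:600,:784])
P=cloud("top",D);Z=P[...,2]
roi=np.zeros(Z.shape,bool);roi[150:310,290:450]=1
m=(roi&(Z>.195)&(Z<.215)).astype(np.uint8)
m=cv2.morphologyEx(m,cv2.MORPH_OPEN,np.ones((3,3)))
print("plate px",m.sum(),"z",np.median(Z[m>0]))
pts=P[m>0][:,:2].astype(np.float32)
r=cv2.minAreaRect(pts*1000);print(r,cv2.boxPoints(r))
# platform
for lo,hi,nm in((.105,.125,"grip"),(.12,.155,"knob")):
    k=roi&(Z>lo)&(Z<hi)&(im.max(2)<70)
    n,l,s,c=cv2.connectedComponentsWithStats(k.astype(np.uint8))
    for i in range(1,n):
        if s[i,4]>6: q=P[l==i];print(nm,s[i],q.mean(0).round(3),q.min(0).round(3),q.max(0).round(3))
E
```

```text
plate px 5177 z 0.19771270351594364
((638.2777709960938, -56.436981201171875), (107.97856140136719, 235.49972534179688), 4.141202449798584) [[ 575.92615    57.106636]
 [ 592.93274  -177.77824 ]
 [ 700.6294   -169.98059 ]
 [ 683.6228     64.90428 ]]
grip [363 281   6  13  62] [ 0.438 -0.068  0.115] [ 0.424 -0.075  0.107] [ 0.451 -0.063  0.119]
knob [426 197  14  14 151] [ 0.619 -0.219  0.145] [ 0.606 -0.231  0.131] [ 0.635 -0.206  0.153]
knob [342 222   3   5   8] [ 0.576 -0.021  0.154] [ 0.572 -0.023  0.153] [ 0.581 -0.019  0.155]
knob [388 245   4   7  10] [ 0.522 -0.12   0.152] [ 0.517 -0.124  0.139] [ 0.53  -0.117  0.155]
```

View pics/crop0.png

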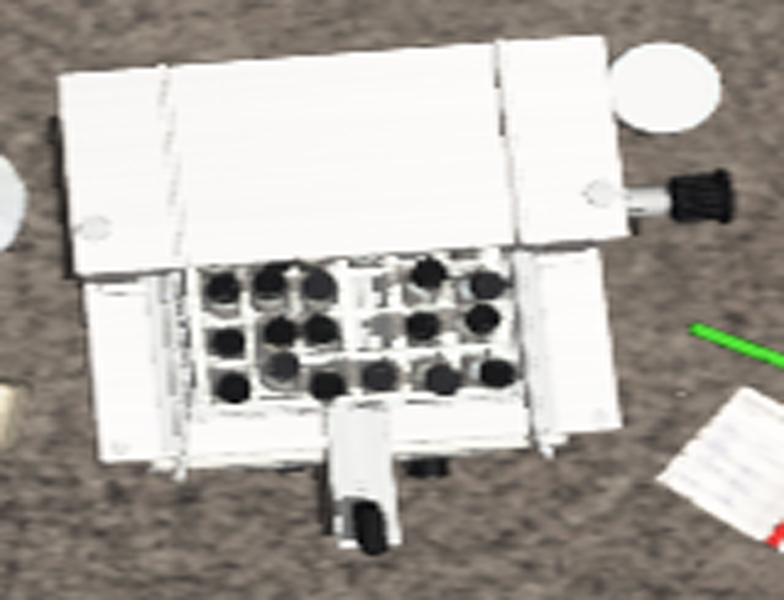

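The plate rectangle comes out at 108 x 235.5 mm, as specified, with mixer yaw 4.14°. The knob and plate centre agree on a mixer origin of about (0.638, -0.056). The grip at (0.438, -0.069) puts the carrier about 78 mm short of home. I'll turn to align first, then travel over the grip.

```bash
python3 -m inch '1 0 0 0 0 0 -.1016;1 0 0 0 0 0 -.1016;1 0 0 0 0 0 -.1016;1 0 0 0 0 0 -.1016;1 0 0 0 0 0 -.1016;1 -.0075 -.038 0 0 0 0;1 -.0075 -.038 0 0 0 0;1 -.0075 -.038 0 0 0 0;1 -.0075 -.038 0 0 0 0;1 -.0075 -.038 0 0 0 0;1 -.0075 -.038 0 0 0 0;1 -.0075 -.038 0 0 0 0;1 -.0075 -.038 0 0 0 0;1 -.0075 -.038 0 0 0 0;1 -.0075 -.038 0 0 0 0;1 -.0075 -.038 0 0 0 0;1 -.0075 -.038 0 0 0 0' 
python3 -m inch '1 -.0075 -.038 0 0 0 0;1 -.0075 -.038 0 0 0 0;1 -.0075 -.038 0 0 0 0;1 -.0075 -.038 0 0 0 0;1 -.0075 -.038 0 0 0 0;1 0 0 0 0 0 0;1 0 0 0 0 0 0'
cat > rel.py <<'E'
import sys,numpy as np
from plant import get_state
from scipy.spatial.transform import Rotation as R
s=get_state();O=np.array([.638,-.056,0]);M=R.from_euler('z',4.14,degrees=True)
T=R.from_quat(s["eef_rot"]);print("t",s["clock"],"mixer-frame TCP",M.inv().apply(s["tool_pos"]-O).round(4))
print("tool axes in mixer\n",(M.inv()*T).as_matrix().round(3)," yaw err deg",(M.inv()*T).as_euler('xyz',degrees=True).round(2))
print("F",M.inv().apply(s["contact_force"]).round(1),"open",s["opening"],s["finger_force"],"q",np.round(s["q"],2))
E
python3 rel.py
```

```text
clock: 1.52
tool_pos: [0.3866, 0.116, 0.2497]
eef_rot: [-0.036, 0.999, -0.0, -0.0]
contact_force: [0.5, -0.7, -0.3]
opening: 0.998
finger_force: 0.0
clock: 2.1
tool_pos: [0.4375, -0.0714, 0.2493]
eef_rot: [-0.032, 0.999, -0.0, -0.0]
contact_force: [0.1, 0.0, -1.0]
opening: 1.0
finger_force: 0.0
t 2.1 mixer-frame TCP [-0.2011 -0.0009  0.2493]
tool axes in mixer
 [[-1.     0.007 -0.001]
 [ 0.007  1.    -0.   ]
 [ 0.001 -0.    -1.   ]]  yaw err deg [-1.7999e+02 -3.0000e-02  1.7958e+02]
F [ 0.1  0.  -1. ] open 0.9996591935537429 0.0 q [ 0.34  0.48 -0.42  2.08  0.33  0.64  1.33]
```

```bash
python3 -m inch '1 0 .0025 .02 0 0 0;1 0 0 .026 0 0 0;1 0 0 .026 0 0 0;1 0 0 .026 0 0 0;1 0 0 .026 0 0 0;1 0 0 .02 0 0 0;1 0 0 .009 0 0 0;1 0 0 0 0 0 0;-1 0 0 0 0 0 0;-1 0 0 0 0 0 0;-1 0 0 0 0 0 0;-1 0 0 0 0 0 0;-1 0 0 0 0 0 0;-1 0 0 0 0 0 0;-1 0 0 0 0 0 0;-1 0 0 0 0 0 0' 25; python3 rel.py
```

```text
clock: 3.43
tool_pos: [0.4374, -0.0665, 0.0968]
eef_rot: [-0.035, 0.999, 0.0, 0.0]
contact_force: [0.3, 0.6, 0.1]
opening: 0.418
finger_force: 0.0
t 3.4333 mixer-frame TCP [-0.2008  0.004   0.0968]
tool axes in mixer
 [[-1.     0.001  0.   ]
 [ 0.001  1.     0.   ]
 [-0.     0.    -1.   ]]  yaw err deg [1.8000e+02 2.0000e-02 1.7993e+02]
F [0.4 0.6 0.1] open 0.41798423874203783 0.0 q [ 0.13  0.76 -0.14  2.23  0.56  0.18  1.12]
```

```bash
python3 -m inch '-1 0 0 0 0 0 0;-1 0 0 0 0 0 0;-1 0 0 0 0 0 0;-1 0 0 0 0 0 0;-1 0 0 0 0 0 0;-1 0 0 0 0 0 0;-1 0 0 0 0 0 0;-1 0 0 0 0 0 0' 25; python3 rel.py
```

```text
clock: 4.1
tool_pos: [0.4372, -0.0671, 0.0967]
eef_rot: [-0.035, 0.999, -0.0, -0.0]
contact_force: [-0.3, -3.9, 0.1]
opening: 0.157
finger_force: 25.0
t 4.1 mixer-frame TCP [-0.2011  0.0034  0.0967]
tool axes in mixer
 [[-1.     0.002 -0.001]
 [ 0.002  1.    -0.001]
 [ 0.001 -0.001 -1.   ]]  yaw err deg [-1.7995e+02 -3.0000e-02  1.7988e+02]
F [-0.6 -3.9  0.1] open 0.1568206980548251 25.006525609642267 q [ 0.13  0.76 -0.14  2.23  0.56  0.18  1.12]
```

```bash
python3 -m inch '-1 0 -.0015 0 0 0 0;-1 -.004 0 0 0 0 0;-1 -.006 0 0 0 0 0;-1 -.006 0 0 0 0 0;-1 -.006 0 0 0 0 0;-1 -.006 0 0 0 0 0;-1 -.006 0 0 0 0 0;-1 -.006 0 0 0 0 0;-1 -.006 0 0 0 0 0;-1 -.006 0 0 0 0 0;-1 -.006 0 0 0 0 0;-1 -.006 0 0 0 0 0;-1 -.003 0 0 0 0 0;-1 -.002 0 0 0 0 0;-1 0 0 0 0 0 0'; python3 rel.py
```

```text
clock: 5.35
tool_pos: [0.5071, -0.0629, 0.0967]
eef_rot: [-0.036, 0.999, 0.0, 0.001]
contact_force: [-2.2, -2.7, 1.1]
opening: 0.157
finger_force: 24.9
t 5.35 mixer-frame TCP [-0.131   0.0025  0.0967]
tool axes in mixer
 [[-1.     0.001  0.001]
 [ 0.001  1.     0.   ]
 [-0.001  0.    -1.   ]]  yaw err deg [1.7999e+02 7.0000e-02 1.7994e+02]
F [-2.4 -2.6  1.1] open 0.15743166348476084 24.938357141800225 q [ 0.18  0.8  -0.25  2.03  0.51  0.37  1.18]
```

Smooth so far (about 2.4 N). Next come small steps into the stop.

```bash
python3 -m inch '-1 -.002 0 0 0 0 0;-1 -.002 0 0 0 0 0;-1 -.002 0 0 0 0 0;-1 -.001 0 0 0 0 0;-1 0 0 0 0 0 0'; python3 rel.py;  python3 -m inch '-1 -.001 0 0 0 0 0;-1 -.001 0 0 0 0 0;-1 -.001 0 0 0 0 0;-1 -.001 0 0 0 0 0;-1 0 0 0 0 0 0'; python3 rel.py
```

```text
clock: 5.77
tool_pos: [0.5137, -0.0625, 0.0967]
eef_rot: [-0.036, 0.999, 0.0, 0.0]
contact_force: [-2.9, -1.9, 2.7]
opening: 0.158
finger_force: 24.9
t 5.7667 mixer-frame TCP [-0.1244  0.0025  0.0967]
tool axes in mixer
 [[-1.     0.001  0.001]
 [ 0.001  1.     0.   ]
 [-0.001  0.    -1.   ]]  yaw err deg [1.7999e+02 4.0000e-02 1.7994e+02]
F [-3.1 -1.7  2.7] open 0.15806639847991102 24.938249113038182 q [ 0.19  0.81 -0.25  2.01  0.5   0.39  1.18]
clock: 6.18
tool_pos: [0.5162, -0.0623, 0.0967]
eef_rot: [-0.036, 0.999, -0.0, -0.001]
contact_force: [-5.7, -1.3, 5.8]
opening: 0.157
finger_force: 24.9
t 6.1833 mixer-frame TCP [-0.122   0.0025  0.0967]
tool axes in mixer
 [[-1.     0.001 -0.002]
 [ 0.001  1.    -0.   ]
 [ 0.002 -0.    -1.   ]]  yaw err deg [-1.7999e+02 -1.3000e-01  1.7995e+02]
F [-5.7 -0.9  5.8] open 0.1569946151426051 24.938253136351705 q [ 0.19  0.81 -0.26  2.    0.5   0.4   1.18]
```

```bash
for i in 1; do python3 -m inch '-1 -.002 0 0 0 0 0;-1 -.002 0 0 0 0 0;-1 0 0 0 0 0 0'; python3 rel.py | grep -e t -e F;  done; python3 -m inch '-1 -.002 0 0 0 0 0;-1 -.002 0 0 0 0 0;-1 0 0 0 0 0 0;-1 0 0 0 0 0 0'; python3 rel.py
```

```text
clock: 6.43
tool_pos: [0.5164, -0.0624, 0.0966]
eef_rot: [-0.035, 0.999, -0.001, -0.005]
contact_force: [-13.5, -1.6, 14.1]
opening: 0.156
finger_force: 25.0
t 6.4333 mixer-frame TCP [-0.1217  0.0024  0.0966]
tool axes in mixer
F [-13.5  -0.6  14.1] open 0.15646068351285541 24.996797726489604 q [ 0.19  0.81 -0.26  1.99  0.49  0.41  1.19]
clock: 6.77
tool_pos: [0.5169, -0.0626, 0.0965]
eef_rot: [-0.035, 0.999, -0.001, -0.008]
contact_force: [-19.0, -2.1, 19.1]
opening: 0.16
finger_force: 25.0
t 6.7667 mixer-frame TCP [-0.1213  0.0022  0.0965]
tool axes in mixer
 [[-1.     0.001 -0.016]
 [ 0.001  1.    -0.002]
 [ 0.016 -0.002 -1.   ]]  yaw err deg [-179.88   -0.94  179.92]
F [-19.1  -0.7  19.1] open 0.1599042086826954 25.003893761895597 q [ 0.19  0.82 -0.27  1.98  0.49  0.42  1.19]
```

Contact force rises steeply with the TCP stalled at mixer x -0.121, so the carrier is on the stop (nominal -0.121). I'll ease off the push, release and check.

```bash
python3 -m inch '-1 .003 0 0 0 0 0;-1 .003 0 0 0 0 0;-1 0 0 0 0 0 0;-1 0 0 0 0 0 0'; python3 rel.py|grep -e F -e mixer;  python3 -m inch '-.2 0 0 0 0 0 0;-.2 0 0 0 0 0 0;-.2 0 0 0 0 0 0;-.2 0 0 0 0 0 0;-.2 0 0 0 0 0 0'; python3 rel.py|grep -e F -e mixer
python3 - <<'E'
from h import *
from plant import snapshot
for n in("top","scene"):
    p,d=snapshot(n);cv2.imwrite(f"pics/{n}1.png",p[:,:,::-1]);np.save(f"{n}1.npy",d)
a=cv2.imread("pics/top1.png")[150:310,290:450];b=cv2.imread("pics/scene1.png")[160:320,190:370]
cv2.imwrite("pics/c1.png",np.hstack([cv2.resize(a,(400,400)),cv2.resize(b,(400,400))]))
E
```

```text
clock: 7.1
tool_pos: [0.5168, -0.0627, 0.0965]
eef_rot: [-0.035, 0.999, -0.001, -0.002]
contact_force: [-9.1, -2.2, 7.4]
opening: 0.154
finger_force: 25.0
t 7.1 mixer-frame TCP [-0.1214  0.0021  0.0965]
tool axes in mixer
F [-9.3 -1.5  7.4] open 0.15423604212637268 25.002717445604503 q [ 0.19  0.81 -0.26  1.99  0.5   0.4   1.19]
clock: 7.52
tool_pos: [0.5202, -0.0616, 0.0968]
eef_rot: [-0.036, 0.999, 0.0, 0.001]
contact_force: [-0.5, -0.8, -0.2]
opening: 0.397
finger_force: 0.0
t 7.5167 mixer-frame TCP [-0.1179  0.0029  0.0968]
tool axes in mixer
F [-0.6 -0.8 -0.2] open 0.3969870205179035 0.0 q [ 0.19  0.81 -0.26  1.99  0.5   0.4   1.19]
```

View pics/c1.png

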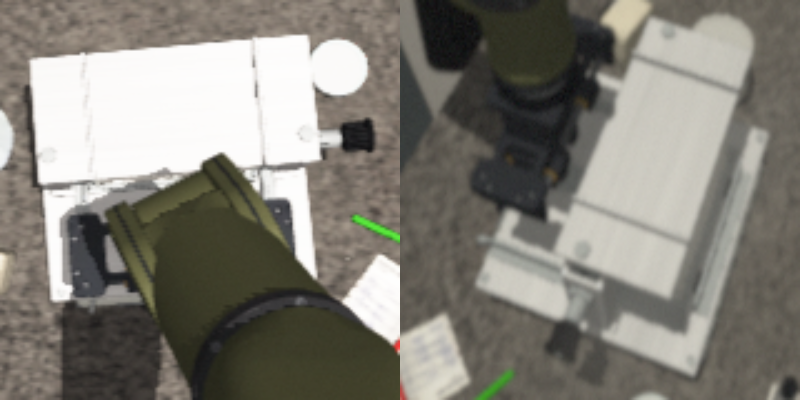

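The picture shows the plate still up with the caps tucked under it. The arm hides the grip, so I'll check the carrier after retreating. Next I lift, move over the knob and turn 90°.

```bash
python3 -m inch '-.2 0 0 -.02 0 0 0;-.2 0 0 -.03 0 0 0;-.2 0 0 -.03 0 0 0;-.2 0 0 -.03 0 0 0;-.2 0 0 -.03 0 0 0;-.2 0 0 -.03 0 0 0;.2 0 -.033 0 0 0 0;.2 0 -.033 0 0 0 0;.2 0 -.033 0 0 0 0;.2 -.02 -.033 0 0 0 0;.2 -.02 -.033 0 0 0 0;.2 -.02 0 0 0 0 0;.2 -.02 0 0 0 0 0;.2 -.008 0 0 0 0 0;.2 0 0 0 0 0 0'
python3 -m inch '.2 0 0 0 0 0 .121;.2 0 0 0 0 0 .121;.2 0 0 0 0 0 .121;.2 0 0 0 0 0 .121;.2 0 0 0 0 0 .121;.2 0 0 0 0 0 .121;.2 0 0 0 0 0 .121;.2 0 0 0 0 0 .121;.2 0 0 0 0 0 .121;.2 0 0 0 0 0 .121;.2 0 0 0 0 0 .121;.2 0 0 0 0 0 .121;.2 0 0 0 0 0 .12;.2 0 0 0 0 0 0'
python3 rel.py
python3 - <<'E'
from h import *
from plant import snapshot
for n in("top","scene"):
    p,d=snapshot(n);cv2.imwrite(f"pics/{n}2.png",p[:,:,::-1]);np.save(f"{n}2.npy",d)
a=cv2.imread("pics/top2.png")[150:310,290:450];b=cv2.imread("pics/scene2.png")[160:320,190:370]
cv2.imwrite("pics/c2.png",np.hstack([cv2.resize(a,(400,400)),cv2.resize(b,(400,400))]))
E
```

```text
clock: 8.87
tool_pos: [0.6202, -0.2191, 0.2662]
eef_rot: [-0.036, 0.999, 0.001, 0.001]
contact_force: [-0.8, -0.1, 1.0]
opening: 0.599
finger_force: 0.0
clock: 10.03
tool_pos: [0.6176, -0.2199, 0.2668]
eef_rot: [0.683, 0.73, -0.0, -0.0]
contact_force: [0.0, -0.4, 0.5]
opening: 0.597
finger_force: 0.0
t 10.0333 mixer-frame TCP [-0.0322 -0.162   0.2668]
tool axes in mixer
 [[ 0.005  1.    -0.001]
 [ 1.    -0.005  0.   ]
 [ 0.    -0.001 -1.   ]]  yaw err deg [-179.93   -0.     89.71]
F [-0.  -0.4  0.5] open 0.5973861495382148 0.0 q [ 0.27  0.71  0.01  1.45 -0.    0.98  0.34]
```

View pics/c2.png

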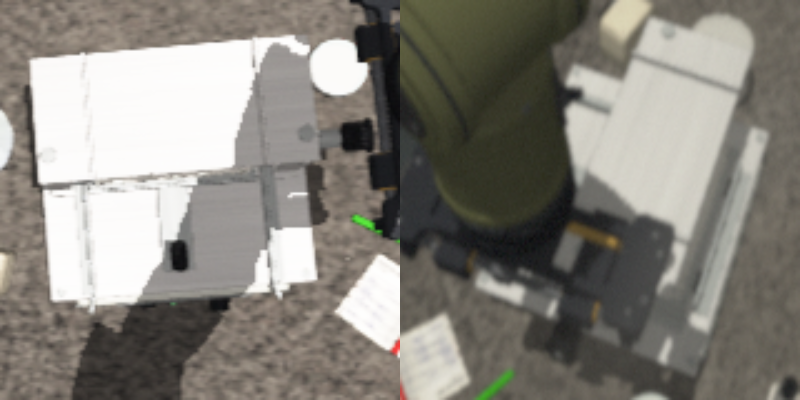

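The grip shows at crop (179,255), all the caps are under the plate, and the knob at (357,135) sits between the open fingers. I'll measure the grip's travel with the same method as before.

```bash
python3 - <<'E'
from h import *
from scipy.spatial.transform import Rotation as R
O=np.array([.638,-.056,0]);M=R.from_euler('z',4.14,degrees=True)
def f(x):return M.inv().apply(np.asarray(x)-O).round(4)
for i,(y0,y1,x0,x1) in(("0",(270,300,355,375)),("2",(240,265,352,372))):
    im=cv2.imread(f"pics/top{i}.png");k=np.zeros(im.shape[:2],np.uint8);k[y0:y1,x0:x1]=1;k&=(im.max(2)<60)
    v,u=np.where(k);P=cloud("top",np.load(f"top{i}.npy"))[k>0];t=P[P[:,2]>.111]
    print(k.sum(),u.min(),u.max(),v.min(),v.max(),"top cloud",f(t).min(0),f(t).max(0),f((t.min(0)+t.max(0))/2),"med",f(np.median(t,0)))
im=cv2.imread("pics/top0.png");k=np.zeros(im.shape[:2],np.uint8);k[194:214,422:444]=1;k&=(im.max(2)<70)
P=f(cloud("top",np.load("top0.npy"))[k>0])
for y in np.arange(-.18,-.144,.004):
    q=P[(abs(P[:,1]-y)<.002)];print(round(y,3),len(q),(q[:,0].min(),q[:,0].max(),q[:,2].max()) if len(q) else "")
E
```

```text
112 355 374 270 293 top cloud [-0.214  -0.0037  0.1115] [-0.1874  0.0072  0.1193] [-0.2007  0.0015  0.1154] med [-0.2007  0.0023  0.1153]
67 358 364 246 257 top cloud [-0.134  -0.0026  0.1114] [-0.1089  0.0093  0.1193] [-0.1213  0.0032  0.1153] med [-0.1225  0.0025  0.1156]
-0.18 0 
-0.176 2 (np.float64(-0.0303), np.float64(-0.0045), np.float64(0.0004))
-0.172 28 (np.float64(-0.0443), np.float64(-0.015), np.float64(0.152))
-0.168 22 (np.float64(-0.0418), np.float64(-0.017), np.float64(0.151))
-0.164 21 (np.float64(-0.0416), np.float64(-0.019), np.float64(0.1507))
-0.16 20 (np.float64(-0.0413), np.float64(-0.0191), np.float64(0.1492))
-0.156 21 (np.float64(-0.0426), np.float64(-0.0183), np.float64(0.1534))
-0.152 23 (np.float64(-0.0421), np.float64(-0.0173), np.float64(0.1485))
-0.148 16 (np.float64(-0.0404), np.float64(-0.0204), np.float64(0.1482))
```

The carrier is home: the grip is at x -0.1213 against -0.121 nominal. The knob centre is at (-0.030, -0.159) in the mixer frame. I'll lean the body 4° outwards to clear the plate, then descend.

```bash
python3 -m inch '.2 .0025 .002 0 0 .07 0;.2 0 0 0 0 0 0;.2 -.0014 0 .02 0 0 0;.2 -.0014 0 .02 0 0 0;.2 -.0014 0 .02 0 0 0;.2 -.0014 0 .02 0 0 0;.2 -.0007 0 .01 0 0 0;.2 0 0 0 0 0 0;.2 0 0 0 0 0 0'; python3 rel.py
```

```text
clock: 10.88
tool_pos: [0.6205, -0.2179, 0.1766]
eef_rot: [0.681, 0.731, 0.024, -0.026]
contact_force: [-1.0, -0.2, 1.4]
opening: 0.602
finger_force: 0.0
t 10.8833 mixer-frame TCP [-0.0292 -0.1602  0.1766]
tool axes in mixer
 [[ 0.002  1.    -0.   ]
 [ 0.998 -0.001  0.07 ]
 [ 0.07  -0.    -0.998]]  yaw err deg [-179.99   -4.     89.91]
F [-1.  -0.1  1.4] open 0.601778984473534 0.0 q [ 0.32  0.83 -0.04  1.5  -0.05  0.84  0.39]
```

```bash
python3 -m inch '.2 -.001 -.0008 .0155 0 0 0;.2 -.001 0 .0155 0 0 0;.2 -.0005 0 .01 0 0 0;.2 -.0005 0 .0085 0 0 0;.2 0 0 0 0 0 0;.2 0 0 0 0 0 0'; python3 rel.py
python3 - <<'E'
from h import *
from plant import snapshot
for n in("top","scene"):
    p,d=snapshot(n);cv2.imwrite(f"pics/{n}3.png",p[:,:,::-1]);np.save(f"{n}3.npy",d)
a=cv2.imread("pics/top3.png")[170:250,390:470];b=cv2.imread("pics/scene3.png")[240:340,220:320]
cv2.imwrite("pics/c3.png",np.hstack([cv2.resize(a,(400,400)),cv2.resize(b,(400,400))]))
E
```

```text
clock: 11.38
tool_pos: [0.62, -0.2174, 0.1273]
eef_rot: [0.681, 0.731, 0.024, -0.025]
contact_force: [-0.1, -0.5, 0.4]
opening: 0.605
finger_force: 0.0
t 11.3833 mixer-frame TCP [-0.0296 -0.1597  0.1273]
tool axes in mixer
 [[ 0.002  1.     0.001]
 [ 0.998 -0.002  0.07 ]
 [ 0.07   0.    -0.998]]  yaw err deg [179.97  -4.    89.88]
F [-0.1 -0.4  0.4] open 0.6051929173034536 0.0 q [ 0.32  0.89 -0.04  1.53 -0.05  0.74  0.4 ]
```

View pics/c3.png

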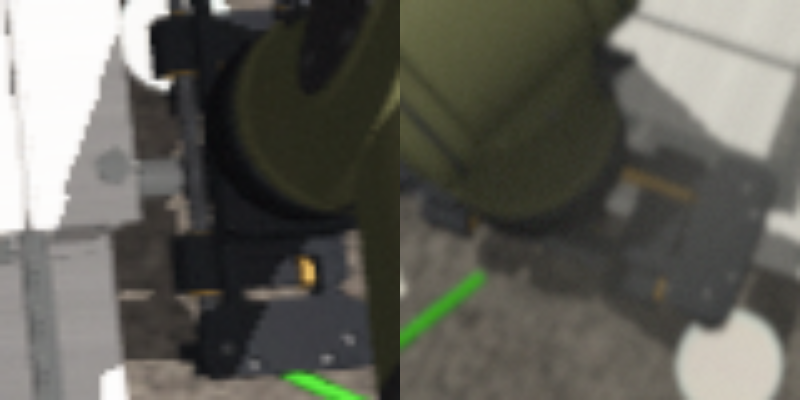

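There is clear space between the body and the plate edge, and no contact force. I'll close on the knob.

```bash
python3 -m inch '-1 0 0 0 0 0 0;-1 0 0 0 0 0 0;-1 0 0 0 0 0 0;-1 0 0 0 0 0 0;-1 0 0 0 0 0 0;-1 0 0 0 0 0 0;-1 0 0 0 0 0 0;-1 0 0 0 0 0 0;-1 0 0 0 0 0 0;-1 0 0 0 0 0 0;-1 0 0 0 0 0 0;-1 0 0 0 0 0 0' 45; python3 rel.py
```

```text
clock: 12.48
tool_pos: [0.6179, -0.2176, 0.1268]
eef_rot: [0.682, 0.731, 0.023, -0.027]
contact_force: [-5.7, 0.3, 5.1]
opening: 0.254
finger_force: 44.6
t 12.4833 mixer-frame TCP [-0.0317 -0.1597  0.1268]
tool axes in mixer
 [[ 0.003  1.    -0.004]
 [ 0.998 -0.002  0.071]
 [ 0.07  -0.004 -0.998]]  yaw err deg [-179.79   -4.04   89.84]
F [-5.6  0.7  5.1] open 0.25364995163427995 44.56958994269371 q [ 0.32  0.89 -0.04  1.54 -0.04  0.75  0.4 ]
```

```bash
python3 -m inch '-1 0 -.002 0 0 0 0;-1 -.002 0 -.0001 0 0 0;-1 -.002 0 -.0001 0 0 0;-1 -.002 0 -.0002 0 0 0;-1 0 0 0 0 0 0'; python3 rel.py; python3 -m inch '-1 -.002 0 -.0001 0 0 0;-1 -.002 0 -.0001 0 0 0;-1 -.002 0 -.0002 0 0 0;-1 -.001 0 0 0 0 0;-1 0 0 0 0 0 0;-1 0 0 0 0 0 0'; python3 rel.py
```

```text
clock: 12.9
tool_pos: [0.618, -0.2196, 0.1268]
eef_rot: [0.681, 0.732, 0.025, -0.028]
contact_force: [-4.2, 6.3, 3.6]
opening: 0.251
finger_force: 44.6
t 12.9 mixer-frame TCP [-0.0317 -0.1617  0.1268]
tool axes in mixer
 [[ 0.     1.    -0.001]
 [ 0.997 -0.     0.076]
 [ 0.076 -0.001 -0.997]]  yaw err deg [-179.93   -4.35   89.99]
F [-3.8  6.6  3.6] open 0.2510420594503181 44.61569890379906 q [ 0.33  0.89 -0.05  1.53 -0.05  0.75  0.41]
clock: 13.4
tool_pos: [0.6184, -0.2249, 0.1267]
eef_rot: [0.68, 0.732, 0.026, -0.029]
contact_force: [-3.4, 8.6, 4.9]
opening: 0.254
finger_force: 44.6
t 13.4 mixer-frame TCP [-0.0317 -0.1671  0.1267]
tool axes in mixer
 [[-0.001  1.    -0.002]
 [ 0.997  0.001  0.078]
 [ 0.078 -0.002 -0.997]]  yaw err deg [-179.89   -4.47   90.04]
F [-2.8  8.8  4.9] open 0.25413326131611763 44.556012600660324 q [ 0.34  0.89 -0.05  1.52 -0.05  0.76  0.41]
```

```bash
python3 -m inch '-1 -.002 0 -.0001 0 0 0;-1 -.002 0 -.0001 0 0 0;-1 -.002 0 -.0002 0 0 0;-1 -.001 0 0 0 0 0;-1 0 0 0 0 0 0;-1 0 0 0 0 0 0'; python3 rel.py|grep -e mixer -e F; python3 -m inch '-1 -.002 0 -.0001 0 0 0;-1 -.002 0 -.0002 0 0 0;-1 -.002 0 -.0002 0 0 0;-1 0 0 0 0 0 0;-1 0 0 0 0 0 0;-1 0 0 0 0 0 0'; python3 rel.py
```

```text
clock: 13.9
tool_pos: [0.6188, -0.2297, 0.1267]
eef_rot: [0.68, 0.732, 0.027, -0.031]
contact_force: [-5.3, 11.9, 6.7]
opening: 0.253
finger_force: 44.5
t 13.9 mixer-frame TCP [-0.0317 -0.1718  0.1267]
tool axes in mixer
F [-4.5 12.2  6.7] open 0.2526550366870677 44.47586551308632 q [ 0.35  0.9  -0.05  1.51 -0.05  0.77  0.42]
clock: 14.4
tool_pos: [0.6188, -0.2298, 0.1265]
eef_rot: [0.678, 0.733, 0.029, -0.035]
contact_force: [-7.6, 21.5, 9.5]
opening: 0.249
finger_force: 44.4
t 14.4 mixer-frame TCP [-0.0317 -0.172   0.1265]
tool axes in mixer
 [[-0.005  1.    -0.005]
 [ 0.996  0.006  0.09 ]
 [ 0.09  -0.005 -0.996]]  yaw err deg [-179.72   -5.14   90.29]
F [-6.  21.9  9.5] open 0.24938888272327964 44.35590877859042 q [ 0.36  0.9  -0.06  1.51 -0.05  0.78  0.43]
```

It's on the stop: 12.3 mm out, with force jumping to 22 N. I'll hold and check the plate.

```bash
python3 -m inch '-1 0 0 0 0 0 0;-1 0 0 0 0 0 0;-1 0 0 0 0 0 0;-1 0 0 0 0 0 0;-1 0 0 0 0 0 0;-1 0 0 0 0 0 0;-1 0 0 0 0 0 0;-1 0 0 0 0 0 0;-1 0 0 0 0 0 0;-1 0 0 0 0 0 0;-1 0 0 0 0 0 0;-1 0 0 0 0 0 0'; python3 rel.py|grep -e mixer -e F
python3 - <<'E'
from h import *
from plant import snapshot
p,d=snapshot("top");q,_=snapshot("scene");a=p[150:310,290:450,::-1];b=q[160:320,190:370,::-1]
cv2.imwrite("pics/c4.png",np.hstack([cv2.resize(a,(400,400)),cv2.resize(b,(400,400))]))
A=cloud("top",np.load("top0.npy"))[...,2];B=cloud("top",d)[...,2]
s=np.s_[185:210,315:385];print("plate z before/after",np.median(A[s]),np.median(B[s]))
E
```

```text
clock: 15.4
tool_pos: [0.6188, -0.2299, 0.1265]
eef_rot: [0.678, 0.733, 0.029, -0.035]
contact_force: [-7.5, 20.7, 10.5]
opening: 0.25
finger_force: 44.4
t 15.4 mixer-frame TCP [-0.0317 -0.172   0.1265]
tool axes in mixer
F [-6.  21.2 10.5] open 0.249742911662987 44.35649561681643 q [ 0.36  0.9  -0.06  1.51 -0.05  0.78  0.43]
plate z before/after 0.1976614642534233 0.1764537560897281
```

View pics/c4.png

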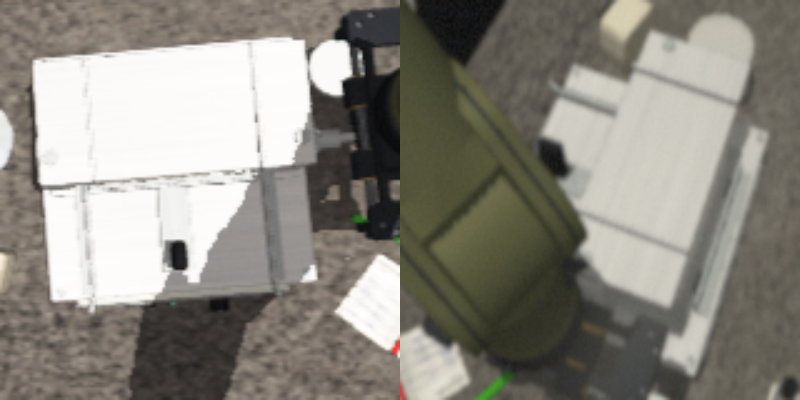

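The plate has sunk 21 mm onto the caps. The carrier grip is still home at crop (179,255), and the plunger is held on its stop at 21 N. Handing in.

```bash
python3 -c "from plant import r;print(r.finish_job())"
```

```text
the job is handed in; nothing more can be done
None
```

The job is handed in at about 15.5 s: the carrier is home on its back stop, the plunger is still held fully out on its stop, the clamp plate has sunk 21 mm onto the tube caps, and the timer, cotton buds and petri dish were not touched.

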